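Bring the heat sink over the converter's studs and hold it there

ROBOT

A 6-joint arm with a two-finger parallel gripper is mounted at the origin on the work surface. World frame = base frame: x ahead of the robot, y to its left, z up, the work surface at z = 0. Lengths are in m, angles in rad, forces in N, time in s.
With the tool pointing down it reaches from about 0.3 to 0.875 m from the base axis. Payload 6.4 kg.
Tool frame: the origin (TCP) lies at the very end of the fingers, on their centre line; the grasp point (between the pads) lies tcp_to_grasp behind it (tcp_to_grasp is the distance from the TCP to the grasp point, in m); z points along the fingers, y is the direction in which the jaws open and shut (so a half turn about z gives the same grasp; the last joint's range is limited). The gripper opens to 85 mm and grips with 20 to 120 N. Pads are 22 mm wide; open, the fingers measure 114 mm over their backs; the gripper's body (76 mm by 85 mm) begins 54 mm behind the grasp point. The pads swing forward as they close: fully open they stand 13 mm farther back than shut.
Start: joints at [-1.398, 0.181, 1.607, -0, 1.354, -0.206], TCP at [0.213, -0.534, 0.231] pointing down, gripper open.
Joint ranges: [-2.99, 2.99], [-0.89, 2.07], [0.3, 2.58], [-1.14, 4.28], [0, 2.63], [-3.12, 3.12]. Speed limits (rad/s): [2.57, 2.57, 3.01, 3.14, 3.14, 3.14].

INTERFACE

Orientations are given as a unit quaternion [w, x, y, z].
In Python, from bench import get_obs, camera, hand_in, tcp_to_grasp gives the robot as it stands.
- The arm moves only by the shell command python3 -m inch 'ROWS' [OPENING]. ROWS is JSON, a list of rows, each an object with "delta_pos": the shift along the tool's x, y, z in cm, a list of three; "rotation": the turn, a rotation vector about the tool's x, y, z in rad, a list of three. In form: [{"delta_pos": [x, y, z], "rotation": [rx, ry, rz]}, ...]. A call has 1 to 10 rows; each row shifts and turns the commanded pose from where the row before left it, along the tool's axes as they then stand; what a row does not reach is not made up. A row lasts 1/10 s, in which the tool goes at most 50 mm and 8.59 degrees, less where a joint would pass 70% of its speed; a pose out of reach is approached as far as the arm can. A call is refused whole if a number of a shift passes 5 or a number of a turn 0.15, either way. A call with a gripper value outside its range is refused whole. OPENING is the finger opening in cm, from 0 to 8.54, set as the call begins (- or left out, the last holds). The fingers move at their own pace and stop on an object; the grip force is fixed at half the most. Time passes only in rows, so rows that do not move let the fingers close. It gives the time, the measured TCP pose, the force and the opening at its end, in the units of the state.
- get_obs(): the state, without advancing time (a new reading comes with each control period).
- camera(name): name is "scene" or "side" or "wrist"; returns a dict with "color" (420x560x3 uint8, red, green, blue), "vfov" (degrees; the focal length in pixels is half the picture's height over the tangent of half this angle, whatever the lens; pixels are square), "cx", "cy" (the principal point, pixels), "eye" and "orientation" of the camera in the world; the wrist camera has in their place "T_tool_cam" (4x4, takes a point from camera to tool coordinates, whose origin is the TCP and whose axes are the flange's). Camera axes: x right, y down, z forward; pixel columns grow to the right and rows downward; lengths in m; the calibration is good to about 2 mm. A picture is of the moment at which its call begins: read the wrist's pose just before it. There is no depth.
- hand_in(): hands the job in, once; it reports no verdict.
The state is a dict: "time_s": time; "q": joint angles; "dq": joint speeds; "joint_efforts": joint torques, N m; "eef_pos": TCP position; "eef_rot": TCP orientation; "wrist_force": force on the tool from outside, world axes, zero at the start; "torque": the same for the moment, N m; "opening": opening from 0.0 (shut) to 1.0 (fully open).
Only numpy, scipy, OpenCV 4.12 (cv2) and the standard library are available. Lean on these libraries where they do the work, as an engineer would, in place of code of your own. Each camera call takes 0.05 s, during which the arm holds its last target.

TASK

Take the black heat sink out of the cardboard tray, carry it over the row of stock bins to the open power converter, and hold it level just above the four studs, about 10 mm clear of their tips, with its four holes lined up over them. Do not lower it or let go: finish still holding it there, because I want to sight the holes before it meets the sticky thermal pad, so neither it nor the gripper may touch the converter. Leave everything else on the bench where it is.

Things in the scene. Friction and masses are not known exactly. Their poses are not given: they have to be found in the camera images.
- sink_center (a point): Centre (half-way up) of the black heat sink, 270 g, standing fins up (z up) in the tray. Base plate 110 (its x) x 50 (y) x 8 mm, under a fin block 76 (x) x 50 mm (y) flush with its long sides; 50 mm high in all: underside 25 mm below this point. Grip across y, on the flat outer fins, 50 mm apart. 7 mm holes in the base at x +-47, y +-17 mm; half a turn about z makes no difference.
- tray: Open cardboard stock tray, fixed, 280 (its x) x 180 mm (y), walls 45 mm high and 4 mm thick, floor 4 mm thick. Origin at the centre of its underside. The black heat sink stands in its -x half, a small silver one in its +x half. Tray and converter stand on opposite sides of the row of bins, either way round.
- stud_tips (a point): Point midway between the tips of the converter's four upright steel studs, 45 mm above the bench; axes are the converter's, z up. The studs, 4.4 mm thick, stand at x +-47, y +-17 mm from it. Between them lies the black power module with its pale blue-grey thermal pad.
- converter: Open power converter, fixed: aluminium chassis 280 (its x) x 180 mm (y) with a green circuit board; end walls 45 mm high, long sides 16 mm. Origin at the centre of its underside; the studs' midpoint is at x -50, y 0 mm. Tallest part: the transformer (steel core, copper winding), 61 mm above the bench, at x 43 to 101, y -3 to 59 mm; all else is 45 mm or lower.
- bin_a: Cardboard stock bin with a blue front label, loose, 190 mm (its x) by 95 mm (its y), 115 mm high, holding metal brackets; origin at the centre of its underside. With the other bin it forms the row between tray and converter. Leave it.
- bin_b: The second stock bin of the row, same size, 115 mm high, holding brass fittings; origin at the centre of its underside. Leave it.
- spare_sink: Small silver heat sink, 62 by 45 mm, 34 mm high, in the same tray; not the one wanted. Origin at the centre of its underside. Leave it.
- can: Blue aerosol can with a red cap, 52 mm across, 160 mm high, standing at the far end of the row of bins. Origin at the centre of its underside. Leave it.
- meter: Yellow multimeter lying flat, 150 by 78 by 36 mm. Origin at the centre of its underside. Leave it.
- driver: Screwdriver with a red handle lying on the bench, 190 mm long, along its own x; origin near its middle, on the bench. Leave it.
- screws: Small red open box of screws, 85 by 65 by 28 mm. Origin at the centre of its underside. Leave it.
Mind the look-alikes: they are no part of the job. Leave any turquoise look-alike of the part that bears sink_center alone.

How it is judged:
On the way:
1. the heat sink is carried over the row of stock bins, its underside above their tops (height (world z) of sink_center above 0.14 m and world y of sink_center between -0.05 and 0.05 m and contact force between sink and the fingers above 1 N), for 0.02 s.
At the end, for the whole second after the job is handed in: The black heat sink is held still in the gripper, fins up and level within 0.08 rad, its underside 2 to 20 mm above the stud tips, its centre within 6 mm horizontally of the studs' midpoint and its long axis within 0.1 rad of the studs' (either way round), touching nothing of the converter (horizontal distance between sink_center and stud_tips below 0.006 m and z of sink_center in the frame of stud_tips between 0.027 and 0.045 m and angle between the x axis of sink_center and the x axis of stud_tips, either way round below 0.1 rad and angle between sink_center's own z axis and vertical below 0.08 rad and contact force between sink and converter below 0.1 N and contact force between sink and the fingers above 1 N and linear speed of sink below 0.02 m/s); the arm keeps its last pose, push and grip.
It fails at once if the heat sink, the gripper or the arm touched the converter (contact force between any of sink, the fingers, the arm and converter above 0.5 N).
It fails at once if a bystander was shifted by more than 20 mm (distance of any of bin_a, bin_b, spare_sink, can, meter, driver, screws from where it was at the start of the episode above 0.02 m).
It also fails if it takes over 43 s, if anything falls off the work surface, if the arm or the gripper's body presses on something with over 40 N, if the wrist force passes 120 N, or if a joint passes its speed limit or range.

## Working session

There is one attempt and no reset: what is moved stays moved. The work goes in short steps, Python scripts to look and compute and a shell command to move; the robot and the scene stay as the last step left them, time stands still between calls to the robot, and variables do not carry over. Pictures are saved under pics/ and viewed, and the job is handed in when it is done.

```bash
ls; mkdir -p pics
python3 - <<'E'
from bench import *
import cv2,numpy as np
print(tcp_to_grasp); o=get_obs(); print(o)
for n in ["scene","side","wrist"]:
    c=camera(n); cv2.imwrite(f"pics/{n}0.png",c["color"][:,:,::-1]); c.pop("color"); print(n,c)
E
```

```text
pics
0.0187
{'time_s': 0.0, 'q': array([-1.39830550e+00,  1.81575018e-01,  1.60800430e+00,  3.03878598e-05,
        1.35379665e+00, -2.06306815e-01]), 'dq': array([ 5.46964141e-04,  3.14701127e-04, -9.26028817e-04, -4.70195028e-04,
        2.11495195e-04, -5.18505022e-05]), 'joint_efforts': array([ 3.01652335e-04, -4.44881415e+01, -3.51326430e+01, -2.27512246e-04,
        9.16419842e-03, -8.80264395e-06]), 'eef_pos': array([ 0.21256215, -0.53367553,  0.23036684]), 'eef_rot': array([-8.91283011e-04,  9.82117824e-01,  1.88265198e-01,  2.99080432e-05]), 'wrist_force': array([ 0.18276055, -0.88837163,  0.01171445]), 'torque': array([-0.00734565, -0.05720126,  0.0074191 ]), 'opening': 0.996014860700252}
scene {'vfov': 50.24323616692733, 'cx': 273.65979097899753, 'cy': 207.02653387946364, 'eye': array([1.22534311, 0.07275827, 1.13315413]), 'orientation': array([-0.19590356,  0.67952168,  0.67828012, -0.19951981])}
side {'vfov': 55.6119990813722, 'cx': 273.58216789204084, 'cy': 208.088437501631, 'eye': array([0.17437589, 1.06980437, 0.84595292]), 'orientation': array([ 0.07192975, -0.16379861,  0.87517587, -0.44951453])}
wrist {'vfov': 71.529688965891, 'cx': 277.2192927688644, 'cy': 210.77984968360565, 'T_tool_cam': array([[ 2.77586587e-04, -9.45059454e-01, -3.26898382e-01,
         8.34469370e-02],
       [ 9.99999842e-01,  1.02231735e-04,  5.53601626e-04,
        -4.47482254e-05],
       [-4.89767061e-04, -3.26898484e-01,  9.45059332e-01,
        -1.42757597e-01],
       [ 0.00000000e+00,  0.00000000e+00,  0.00000000e+00,
         1.00000000e+00]])}
```

View pics/scene0.png

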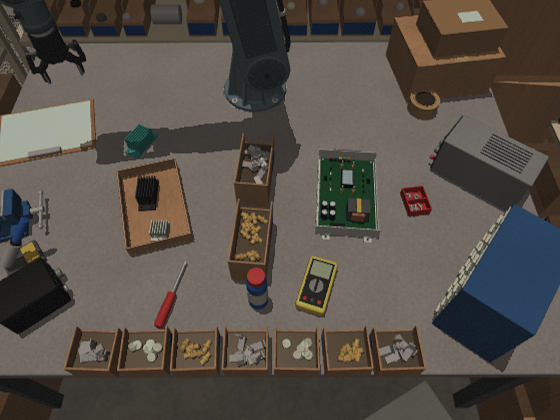

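View pics/side0.png

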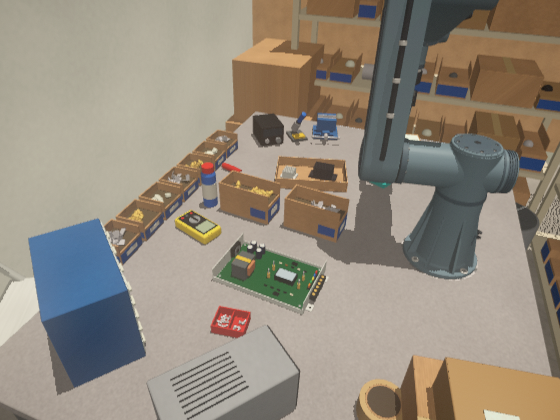

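View pics/wrist0.png

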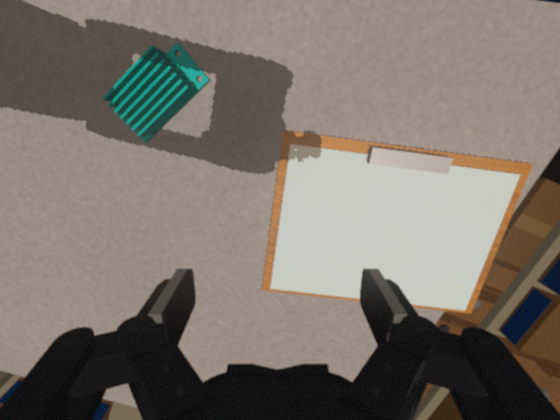

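The scene view shows the tray at about (155,205), with the black sink at (147,192) and the silver one at (158,229). The bins are at (250,170) and (250,238), and the converter at (347,193). The turquoise decoy is at (139,140). Next I'll enlarge the tray and converter.

```bash
cat > h.py <<'E'
import numpy as np, cv2
from scipy.spatial.transform import Rotation as R
def rot(q): return R.from_quat([q[1],q[2],q[3],q[0]])
def K(c):
    return 210/np.tan(np.radians(c["vfov"])/2)
def campose(c,o=None):
    if "eye" in c: return rot(c["orientation"]).as_matrix(),np.array(c["eye"])
    Rt=rot(o["eef_rot"]).as_matrix(); T=c["T_tool_cam"]
    return Rt@T[:3,:3], Rt@T[:3,3]+o["eef_pos"]
def onplane(c,uv,z,o=None):
    M,e=campose(c,o); uv=np.atleast_2d(uv).astype(float); f=K(c)
    d=np.c_[(uv[:,0]-c["cx"])/f,(uv[:,1]-c["cy"])/f,np.ones(len(uv))]@M.T
    return e+d*((z-e[2])/d[:,2])[:,None]
def proj(c,P,o=None):
    M,e=campose(c,o); p=(np.atleast_2d(P)-e)@M; f=K(c)
    return np.c_[p[:,0]/p[:,2]*f+c["cx"],p[:,1]/p[:,2]*f+c["cy"]]
E
python3 - <<'E'
import cv2
a=cv2.imread("pics/scene0.png")
cv2.imwrite("pics/tray0.png",cv2.resize(a[150:260,105:205],None,fx=5,fy=5,interpolation=cv2.INTER_CUBIC))
cv2.imwrite("pics/conv0.png",cv2.resize(a[140:250,300:400],None,fx=5,fy=5,interpolation=cv2.INTER_CUBIC))
E
```

```text
(no output)
```

View pics/tray0.png

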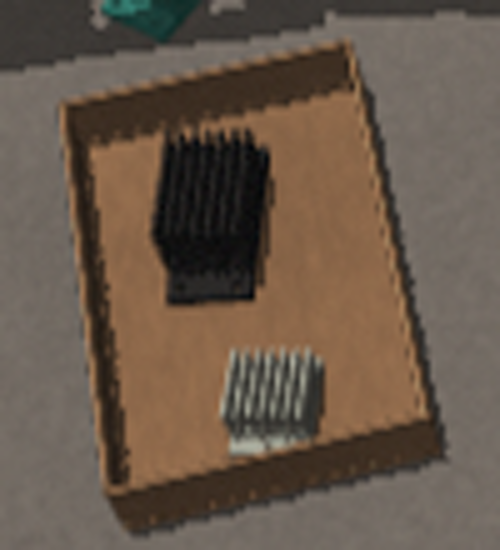

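View pics/conv0.png

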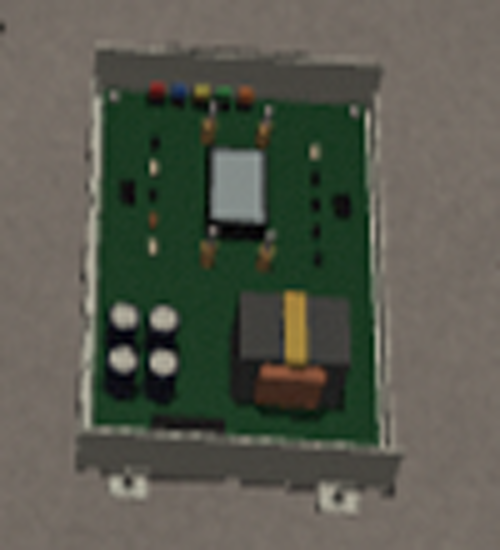

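Run:
```python
from h import *; from bench import *
c=camera("scene")
t=np.array([105,150]);k=np.array([300,140])
def P(l,z,off): return onplane(c,np.array(l)/5+off,z)[:,:2].round(3)
print("fins top",P([(170,130),(268,148),(255,242),(155,232)],.054,t))
print("base front",P([(167,303),(253,299)],.004,t))
print("tray top",P([(65,105),(350,45),(437,425),(112,495)],.045,t))
print("studs",P([(213,104),(268,108),(269,235),(213,230)],.045,k))
print("xfmr",P([(238,292),(348,297)],.061,k))
print("chassis end",P([(97,52),(380,68)],.045,k),P([(80,435),(400,455)],.045,k))
```

```text
fins top [[ 0.427 -0.336]
 [ 0.44  -0.275]
 [ 0.508 -0.274]
 [ 0.5   -0.333]]
base front [[ 0.518 -0.336]
 [ 0.515 -0.285]]
tray top [[ 0.401 -0.407]
 [ 0.355 -0.238]
 [ 0.624 -0.158]
 [ 0.667 -0.331]]
studs [[0.365 0.279]
 [0.368 0.313]
 [0.463 0.304]
 [0.46  0.272]]
xfmr [[0.514 0.279]
 [0.518 0.342]]
chassis end [[0.323 0.21 ]
 [0.337 0.386]] [[0.6   0.186]
 [0.613 0.363]]
```

```bash
python3 -m inch '[{"delta_pos":[0,0,0],"rotation":[0,0,0.115]},{"delta_pos":[0,0,0],"rotation":[0,0,0.115]},{"delta_pos":[0,0,0],"rotation":[0,0,0.115]},{"delta_pos":[2.6,-2.2,0],"rotation":[0,0,0]},{"delta_pos":[2.6,-2.2,0],"rotation":[0,0,0]},{"delta_pos":[2.6,-2.2,0],"rotation":[0,0,0]},{"delta_pos":[2.6,-2.2,0],"rotation":[0,0,0]},{"delta_pos":[2.6,-2.2,0],"rotation":[0,0,0]},{"delta_pos":[2.6,-2.2,0],"rotation":[0,0,0]},{"delta_pos":[2.6,-2.2,0],"rotation":[0,0,0]}]' 8.5
python3 -m inch '[{"delta_pos":[2.6,-2.2,0],"rotation":[0,0,0]},{"delta_pos":[2.6,-2.2,0],"rotation":[0,0,0]},{"delta_pos":[2.6,-2.2,0],"rotation":[0,0,0]},{"delta_pos":[0,0,0],"rotation":[0,0,0]},{"delta_pos":[0,0,0],"rotation":[0,0,0]},{"delta_pos":[0,0,0],"rotation":[0,0,0]}]'
cat >> h.py <<'E'
def snap(n,name):
    from bench import get_obs,camera
    import pickle
    o=get_obs(); c=camera(n); cv2.imwrite(f"pics/{name}.png",c["color"][:,:,::-1]); pickle.dump((c,o),open(f"pics/{name}.pkl","wb")); return c,o
def load(name):
    import pickle; return pickle.load(open(f"pics/{name}.pkl","rb"))
E
python3 -c "
from h import *
c,o=snap('wrist','w1'); print(o['time_s'],o['eef_pos'],o['eef_rot'])"
```

```text
time_s: 1.2
eef_pos: [0.3902, -0.373, 0.2312]
eef_rot: [-0.0, 1.0, 0.017, -0.0]
wrist_force: [0.4, -0.3, 0.4]
opening: 0.995
time_s: 1.8
eef_pos: [0.4645, -0.3061, 0.2311]
eef_rot: [0.0, 1.0, 0.017, -0.0]
wrist_force: [-0.0, -0.3, 1.1]
opening: 0.997
1.8 [ 0.46453075 -0.30606932  0.23110727] [ 1.70542134e-05  9.99860949e-01  1.66736820e-02 -2.67566094e-04]
```

View pics/w1.png

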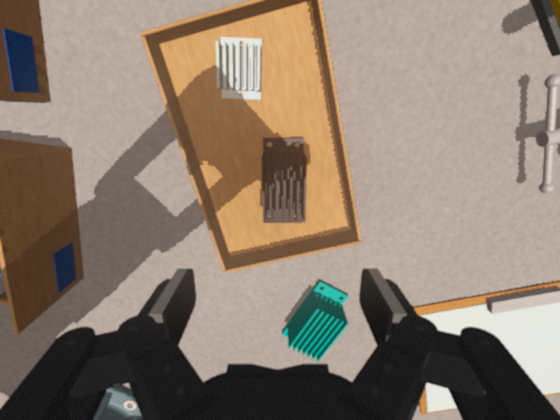

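```bash
python3 -c "
import cv2
a=cv2.imread('pics/w1.png')
cv2.imwrite('pics/w1z.png',cv2.resize(a[125:235,240:330],None,fx=5,fy=5,interpolation=cv2.INTER_CUBIC))"
```

```text
(no output)
```

View pics/w1z.png

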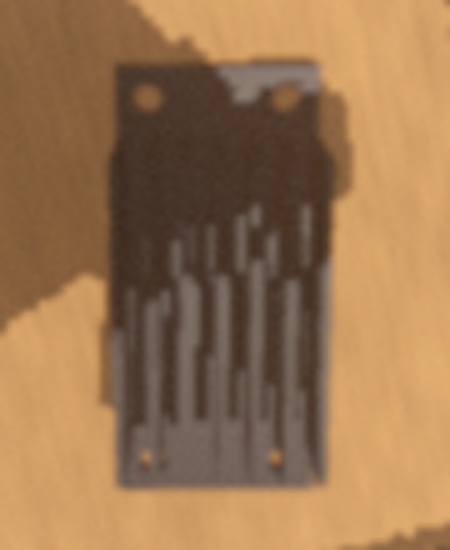

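The four holes show at zoom (147,97), (286,96), (147,456) and (275,457). I'll cast those onto the base plate.

Run:
```python
from h import *
c,o=load("w1")
uv=np.array([(147,97),(286,96),(275,457),(147,456)])/5+[240,125]
p=onplane(c,uv,.011,o)[:,:2]; print(p.round(4),p.mean(0))
e=np.array([(117,65),(320,63),(325,486),(118,487)])/5+[240,125]
p2=onplane(c,e,.011,o)[:,:2]; print(p2.round(4),p2.mean(0))
f=np.array([(110,160),(330,160)])/5+[240,125]; print(onplane(c,f,.054,o)[:,:2].round(4))
for q in (p,p2):
    d=q[0]-q[3]+q[1]-q[2]; print(np.arctan2(d[1],d[0]), np.linalg.norm(q[0]-q[3]),np.linalg.norm(q[0]-q[1]))
    m=q.mean(0); 
    th=.033; w=m-o["eef_pos"][:2]; print("tool dx,dy",w@[np.cos(th),np.sin(th)],w@[np.sin(th),-np.cos(th)])
```

```text
[[ 0.5079 -0.2956]
 [ 0.5092 -0.3295]
 [ 0.4154 -0.3318]
 [ 0.4145 -0.2979]] [ 0.46176612 -0.31367355]
[[ 0.5152 -0.2881]
 [ 0.5174 -0.3373]
 [ 0.4076 -0.3456]
 [ 0.4055 -0.2904]] [ 0.46141713 -0.31532457]
[[ 0.4989 -0.2888]
 [ 0.5005 -0.3367]]
0.024917017427578927 0.09335461875074536 0.03393230193371113
tool dx,dy -0.0030140245123988878 0.00750887273397835
0.0482132937644491 0.10978628975398359 0.04920383583115143
tool dx,dy -0.003417294306471116 0.009147472827554848
```

```bash
python3 -m inch '[{"delta_pos":[-0.3,0.8,0],"rotation":[0,0,0]},{"delta_pos":[0,0,2.5],"rotation":[0,0,0]},{"delta_pos":[0,0,2.5],"rotation":[0,0,0]},{"delta_pos":[0,0,2.5],"rotation":[0,0,0]},{"delta_pos":[0,0,2.5],"rotation":[0,0,0]},{"delta_pos":[0,0,2.5],"rotation":[0,0,0]},{"delta_pos":[0,0,0],"rotation":[0,0,0]},{"delta_pos":[0,0,0],"rotation":[0,0,0]},{"delta_pos":[0,0,0],"rotation":[0,0,0]}]'
python3 - <<'E'
from h import *
c,o=snap('wrist','w2'); print(o['time_s'],o['eef_pos'],o['eef_rot'])
E
```

```text
time_s: 2.75
eef_pos: [0.4629, -0.315, 0.108]
eef_rot: [0.001, 1.0, 0.017, 0.001]
wrist_force: [0.3, -0.1, 0.6]
opening: 0.996
2.75 [ 0.46290916 -0.31504245  0.10798477] [9.95248732e-04 9.99862108e-01 1.65531155e-02 8.76972976e-04]
```

View pics/w2.png

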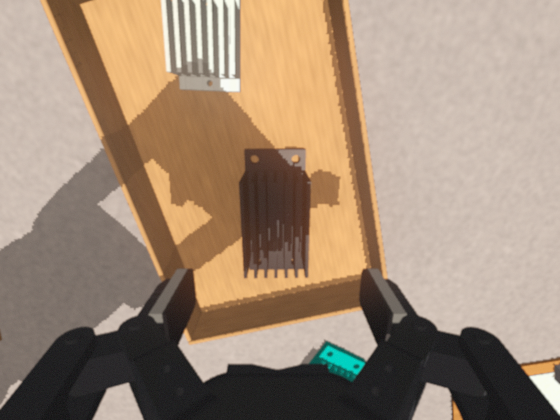

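Run:
```python
from h import *
c,o=load("w2")
print(onplane(c,[(254,158),(295,158)],.011,o).round(4))
print("fins top", onplane(c,[(240,180),(309,180),(246,277),(308,277)],.054,o).round(4))
Rt=rot(o["eef_rot"]).as_matrix()
P=[]
for s in (-1,1):
  for x in (-.011,.011):
    p=o["eef_pos"]+Rt@[x,s*.057,0]; p[2]=.045; P.append(p)
uv=proj(c,P,o); print(uv.round(0))
a=cv2.imread("pics/w2.png")
for u in uv: cv2.circle(a,tuple(int(t) for t in u),3,(0,255,0),-1)
cv2.imwrite("pics/w2m.png",a)
```

```text
[[ 0.5088 -0.2951  0.011 ]
 [ 0.5099 -0.3286  0.011 ]]
fins top [[ 0.5    -0.2886  0.054 ]
 [ 0.5016 -0.3361  0.054 ]
 [ 0.4235 -0.2926  0.054 ]
 [ 0.425  -0.3406  0.054 ]]
[[203. 240.]
 [200. 213.]
 [350. 239.]
 [353. 213.]]
```

View pics/w2m.png

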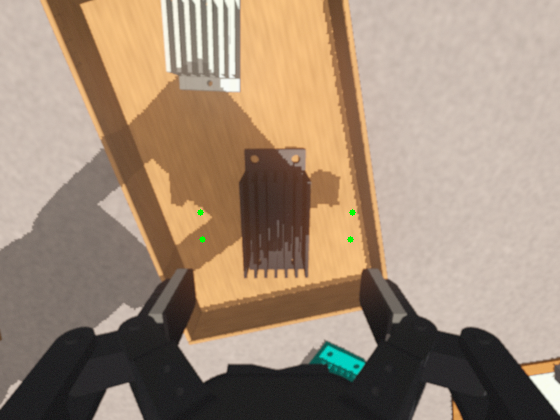

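```bash
python3 -m inch '[{"delta_pos":[0,0,1],"rotation":[0,0,0]},{"delta_pos":[0,0,1.5],"rotation":[0,0,0]},{"delta_pos":[0,0,1.5],"rotation":[0,0,0]},{"delta_pos":[0,0,1.5],"rotation":[0,0,0]},{"delta_pos":[0,0,1.5],"rotation":[0,0,0]},{"delta_pos":[0,0,1.2],"rotation":[0,0,0]},{"delta_pos":[0,0,0.8],"rotation":[0,0,0]},{"delta_pos":[0,0,0],"rotation":[0,0,0]},{"delta_pos":[0,0,0],"rotation":[0,0,0]},{"delta_pos":[0,0,0],"rotation":[0,0,0]}]' 7.4
```

```text
time_s: 3.8
eef_pos: [0.4629, -0.3142, 0.017]
eef_rot: [0.001, 1.0, 0.017, 0.0]
wrist_force: [-0.6, 0.4, 0.2]
opening: 0.864
```

```bash
python3 -m inch '[{"delta_pos":[0,0,0],"rotation":[0,0,0]},{"delta_pos":[0,0,0],"rotation":[0,0,0]},{"delta_pos":[0,0,0],"rotation":[0,0,0]},{"delta_pos":[0,0,0],"rotation":[0,0,0]},{"delta_pos":[0,0,0],"rotation":[0,0,0]},{"delta_pos":[0,0,0],"rotation":[0,0,0]},{"delta_pos":[0,0,0],"rotation":[0,0,0]},{"delta_pos":[0,0,0],"rotation":[0,0,0]},{"delta_pos":[0,0,0],"rotation":[0,0,0]},{"delta_pos":[0,0,0],"rotation":[0,0,0]}]' 4
python3 -c "
from h import *
c,o=snap('wrist','w3'); print(o['time_s'],o['eef_pos'],o['eef_rot'],o['opening'])"
```

```text
time_s: 4.8
eef_pos: [0.4628, -0.3142, 0.0171]
eef_rot: [0.0, 1.0, 0.017, 0.001]
wrist_force: [-0.4, 0.2, 6.7]
opening: 0.578
4.8 [ 0.46284286 -0.31415774  0.01713798] [4.88587537e-04 9.99857171e-01 1.68862823e-02 5.01794717e-04] 0.5779959606393187
```

View pics/w3.png

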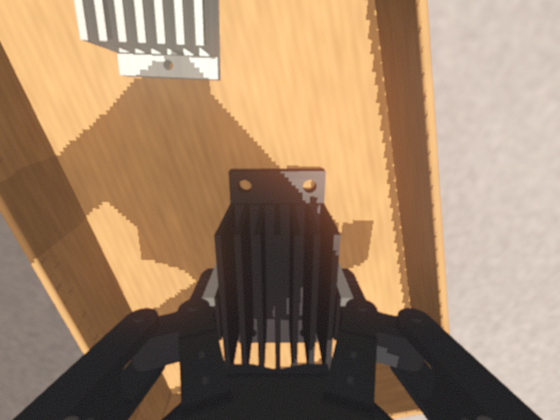

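Gripped: the opening stops at 49 mm, and the front holes sit at (246,185) and (310,185). Lifting now.

```bash
python3 -m inch '[{"delta_pos":[0,0,-0.5],"rotation":[0,0,0]},{"delta_pos":[0,0,-1],"rotation":[0,0,0]},{"delta_pos":[0,0,-2],"rotation":[0,0,0]},{"delta_pos":[0,0,-3],"rotation":[0,0,0]},{"delta_pos":[0,0,-3],"rotation":[0,0,0]},{"delta_pos":[0,0,-3],"rotation":[0,0,0]},{"delta_pos":[0,0,-3],"rotation":[0,0,0]},{"delta_pos":[0,0,-3],"rotation":[0,0,0]},{"delta_pos":[0,0,-3],"rotation":[0,0,0]},{"delta_pos":[0,0,-3],"rotation":[0,0,0]}]'
python3 -m inch '[{"delta_pos":[0,0,-1],"rotation":[0,0,0]},{"delta_pos":[0,0,0],"rotation":[0,0,0]},{"delta_pos":[0,0,0],"rotation":[0,0,0]},{"delta_pos":[0,0,0],"rotation":[0,0,0]}]'
python3 -c "
from h import *
c,o=snap('wrist','w4'); print(o['time_s'],o['eef_pos'],o['eef_rot'],o['opening'])
snap('side','s4')"
```

```text
time_s: 5.85
eef_pos: [0.4619, -0.3131, 0.2626]
eef_rot: [-0.0, 1.0, 0.017, -0.0]
wrist_force: [0.7, -1.1, -2.4]
opening: 0.578
time_s: 6.25
eef_pos: [0.4615, -0.3128, 0.2689]
eef_rot: [-0.001, 1.0, 0.017, -0.001]
wrist_force: [-0.1, 0.2, -2.7]
opening: 0.578
6.25 [ 0.46151186 -0.31284453  0.26892927] [-0.00145941  0.99985559  0.01687727 -0.00134958] 0.5780988957307678
```

View pics/w4.png

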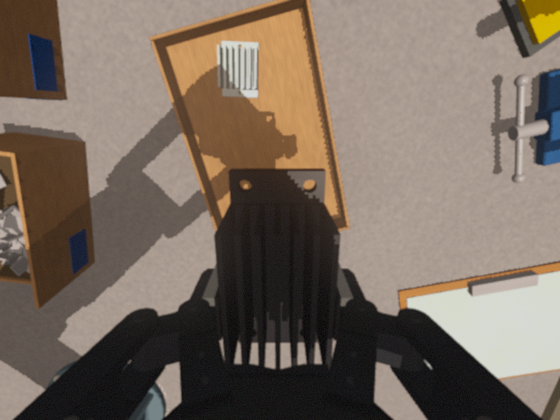

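View pics/s4.png

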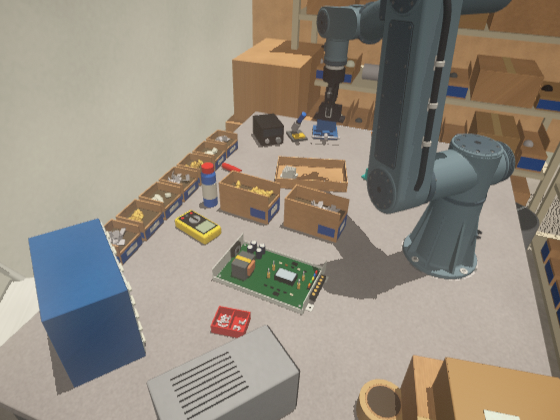

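```bash
python3 -m inch '[{"delta_pos":[-0.3,-1.5,0],"rotation":[0,0,0]},{"delta_pos":[-0.5,-3,0],"rotation":[0,0,0]},{"delta_pos":[-0.7,-3.5,0],"rotation":[0,0,0]},{"delta_pos":[-0.7,-3.5,0],"rotation":[0,0,0]},{"delta_pos":[-0.7,-3.5,0],"rotation":[0,0,0]},{"delta_pos":[-0.7,-3.5,0],"rotation":[0,0,0]},{"delta_pos":[-0.7,-3.5,0],"rotation":[0,0,0]},{"delta_pos":[-0.7,-3.5,0],"rotation":[0,0,0]},{"delta_pos":[-0.7,-3.5,0],"rotation":[0,0,0]},{"delta_pos":[-0.7,-3.5,0],"rotation":[0,0,0]}]'
python3 -m inch '[{"delta_pos":[-0.7,-3.5,0],"rotation":[0,0,0.02]},{"delta_pos":[-0.7,-3.5,0],"rotation":[0,0,0.02]},{"delta_pos":[-0.7,-3.5,0],"rotation":[0,0,0.02]},{"delta_pos":[-0.7,-3.5,0],"rotation":[0,0,0.02]},{"delta_pos":[-0.7,-3.5,0],"rotation":[0,0,0.02]},{"delta_pos":[-0.7,-3.5,0],"rotation":[0,0,0.01]},{"delta_pos":[-0.7,-3,0],"rotation":[0,0,0]},{"delta_pos":[-0.3,-1.5,0],"rotation":[0,0,0]},{"delta_pos":[0,0,0],"rotation":[0,0,0]},{"delta_pos":[0,0,0],"rotation":[0,0,0]}]'
python3 -m inch '[{"delta_pos":[0,0,0],"rotation":[0,0,0]},{"delta_pos":[0,0,0],"rotation":[0,0,0]},{"delta_pos":[0,0,0],"rotation":[0,0,0]}]'
python3 -c "
from h import *
c,o=snap('wrist','w5'); print(o['time_s'],o['eef_pos'],o['eef_rot'],o['opening'])"
```

```text
time_s: 7.35
eef_pos: [0.3861, 0.0108, 0.2708]
eef_rot: [-0.0, 1.0, 0.017, -0.0]
wrist_force: [1.3, 0.7, -3.5]
opening: 0.582
time_s: 8.35
eef_pos: [0.3414, 0.265, 0.2708]
eef_rot: [0.0, 0.999, -0.037, -0.0]
wrist_force: [0.0, -0.1, -3.3]
opening: 0.575
time_s: 8.65
eef_pos: [0.3425, 0.2645, 0.2713]
eef_rot: [-0.0, 0.999, -0.039, 0.0]
wrist_force: [-0.2, 0.3, -2.3]
opening: 0.578
8.65 [0.34247967 0.26450175 0.27133159] [-1.55725683e-05  9.99247783e-01 -3.87796629e-02  6.98044164e-05] 0.5780630701969384
```

View pics/w5.png

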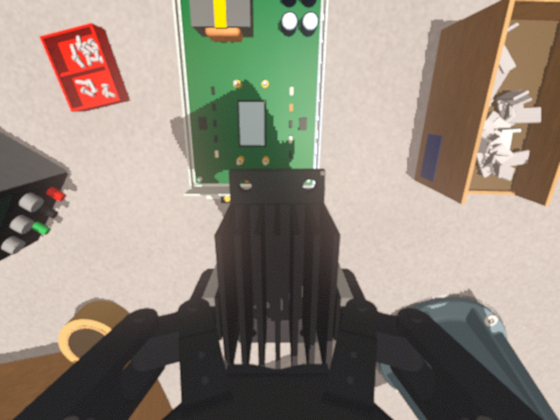

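```bash
python3 -c "
import cv2
a=cv2.imread('pics/w5.png')
cv2.imwrite('pics/w5z.png',cv2.resize(a[65:200,200:335],None,fx=4.4,fy=4.4,interpolation=cv2.INTER_CUBIC))"
```

```text
(no output)
```

View pics/w5z.png

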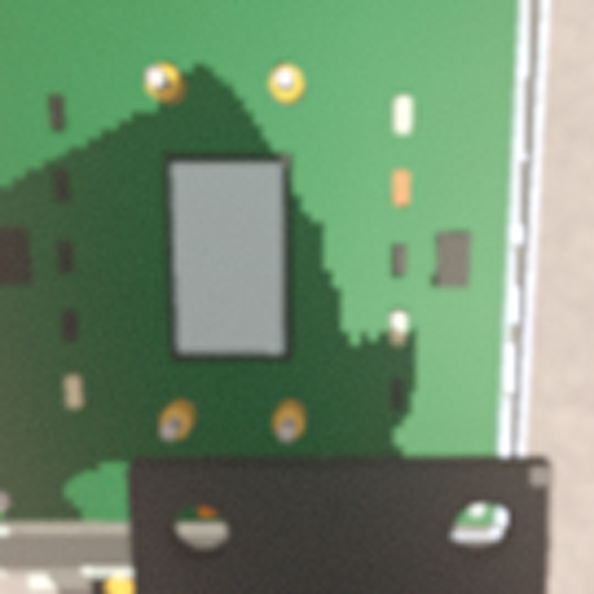

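Run:
```python
from h import *
c,o=load("w5")
s=np.array([(158,78),(285,79),(286,428),(170,428)])/4.4+[200,65]
p=onplane(c,s,.045,o)[:,:2]; m=p.mean(0); print(p.round(4),m)
d=p[0]-p[3]+p[1]-p[2]; ys=np.arctan2(d[1],d[0]); print("yaw studs",ys,np.linalg.norm(p[0]-p[3]),np.linalg.norm(p[1]-p[2]),np.linalg.norm(p[0]-p[1]))
# sink in tool frame; holes and front edge
Rt=rot(o["eef_rot"]).as_matrix(); th=np.arctan2(Rt[1,0],Rt[0,0]); print("tool yaw",th)
zt=o["eef_pos"][2]-.0051  # base top world z
h=onplane(c,np.array([(202,527),(480,523)])/4.4+[200,65],zt,o); q=(h-o["eef_pos"])@Rt; print("holes tool",q.round(4),np.linalg.norm(h[0]-h[1]))
e=onplane(c,np.array([(131,458),(550,458)])/4.4+[200,65],zt,o); print("front edge tool",((e-o["eef_pos"])@Rt).round(4))
# at grasp: sink centre from w1/w2 rel. to TCP at grasp
for cc in [(.4618,-.3137),(.4625,-.3145)]:
    w=np.array(cc)-[.46284,-.31416]; t0=.0338; print("sink tool(w1)",w@[np.cos(t0),np.sin(t0)],w@[np.sin(t0),-np.cos(t0)])
w=m-o["eef_pos"][:2]
print("TCP->studs in tool",w@Rt[:2,0],w@Rt[:2,1])
```

```text
[[0.4593 0.303 ]
 [0.4565 0.2696]
 [0.3646 0.2777]
 [0.3671 0.311 ]] [0.41188912 0.29035076]
yaw studs -0.08717476430577754 0.09254614811682306 0.09231186469771509 0.03356017148619858
tool yaw -0.07757878141108016
holes tool [[ 0.0467 -0.0159  0.0051]
 [ 0.0472  0.017   0.0051]] 0.03287535536936444
front edge tool [[ 0.055  -0.0239  0.0051]
 [ 0.055   0.0248  0.0051]]
sink tool(w1) -0.0010238609480289127 -0.0004948825710219755
sink tool(w1) -0.0003512956156607189 0.0003283159917176259
TCP->studs in tool 0.06719736754233799 -0.03115056247435324
```

```bash
python3 -m inch '[{"delta_pos":[1.7,-0.8,0],"rotation":[0,0,0.01]},{"delta_pos":[2.5,-1.2,0],"rotation":[0,0,0]},{"delta_pos":[2.5,-1.1,0],"rotation":[0,0,0]},{"delta_pos":[0,0,1],"rotation":[0,0,0]},{"delta_pos":[0,0,3],"rotation":[0,0,0]},{"delta_pos":[0,0,3],"rotation":[0,0,0]},{"delta_pos":[0,0,3],"rotation":[0,0,0]},{"delta_pos":[0,0,2.5],"rotation":[0,0,0]},{"delta_pos":[0,0,1.5],"rotation":[0,0,0]},{"delta_pos":[0,0,0],"rotation":[0,0,0]}]'
python3 -m inch '[{"delta_pos":[0,0,0],"rotation":[0,0,0]},{"delta_pos":[0,0,0],"rotation":[0,0,0]},{"delta_pos":[0,0,0],"rotation":[0,0,0]}]'
python3 -c "
from h import *
c,o=snap('wrist','w6'); print(o['time_s'],o['eef_pos'],o['eef_rot'],o['opening'])
a=cv2.imread('pics/w6.png')
cv2.imwrite('pics/w6z.png',cv2.resize(a[100:220,200:350],None,fx=5,fy=5,interpolation=cv2.INTER_CUBIC))"
```

```text
time_s: 9.7
eef_pos: [0.4092, 0.2892, 0.1285]
eef_rot: [0.001, 0.999, -0.043, -0.003]
wrist_force: [-1.4, -0.7, -3.7]
opening: 0.576
time_s: 10.0
eef_pos: [0.4125, 0.2907, 0.1326]
eef_rot: [-0.0, 0.999, -0.043, 0.001]
wrist_force: [0.6, 0.5, -2.4]
opening: 0.581
10.0 [0.4124709  0.290727   0.13260443] [-4.93700174e-04  9.99069732e-01 -4.31071909e-02  1.09388460e-03] 0.5808012171326619
```

View pics/w6z.png

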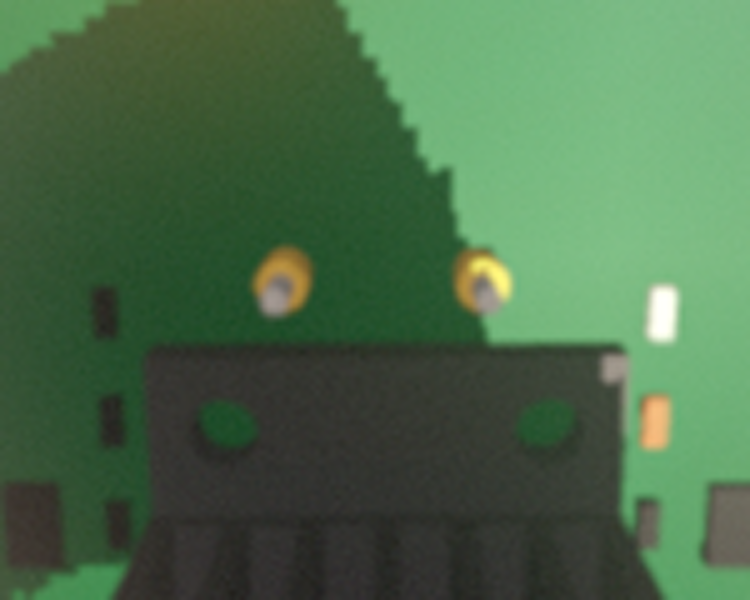

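Run:
```python
from h import *
c,o=load("w6")
Rt=rot(o["eef_rot"]).as_matrix()
p=onplane(c,np.array([(274,302),(488,300)])/5+[200,100],.045,o)
print(p.round(4),((p-o["eef_pos"])@Rt).round(4),np.linalg.norm(p[0]-p[1]))
h=onplane(c,np.array([(227,426),(547,424)])/5+[200,100],o["eef_pos"][2]-.0051,o); print(((h-o["eef_pos"])@Rt).round(4))
M=rot(o["eef_rot"]).as_matrix(); print("tool z",M[:,2])
```

```text
[[0.4599 0.304  0.045 ]
 [0.4573 0.2703 0.045 ]] [[ 0.0459 -0.0172  0.0877]
 [ 0.0462  0.0165  0.0877]] 0.033772597768905274
[[ 0.0465 -0.0162  0.0052]
 [ 0.0467  0.0172  0.0052]]
tool z [ 2.22829805e-03  8.92173216e-04 -9.99997119e-01]
```

```bash
python3 -m inch '[{"delta_pos":[-0.05,-0.1,0.5],"rotation":[0,0,0]},{"delta_pos":[0,0,1],"rotation":[0,0,0]},{"delta_pos":[0,0,1],"rotation":[0,0,0]},{"delta_pos":[0,0,1],"rotation":[0,0,0]},{"delta_pos":[0,0,1],"rotation":[0,0,0]},{"delta_pos":[0,0,0.5],"rotation":[0,0,0]},{"delta_pos":[0,0,0.2],"rotation":[0,0,0]},{"delta_pos":[0,0,0],"rotation":[0,0,0]},{"delta_pos":[0,0,0],"rotation":[0,0,0]},{"delta_pos":[0,0,0],"rotation":[0,0,0]}]'
python3 -m inch '[{"delta_pos":[0,0,0.2],"rotation":[0,0,0]},{"delta_pos":[0,0,0.2],"rotation":[0,0,0]},{"delta_pos":[0,0,0.2],"rotation":[0,0,0]},{"delta_pos":[0,0,0.2],"rotation":[0,0,0]},{"delta_pos":[0,0,0],"rotation":[0,0,0]},{"delta_pos":[0,0,0],"rotation":[0,0,0]},{"delta_pos":[0,0,0],"rotation":[0,0,0]},{"delta_pos":[0,0,0],"rotation":[0,0,0]}]'
python3 -c "
from h import *
c,o=snap('wrist','w7'); print(o['time_s'],o['eef_pos'],o['eef_rot'],o['opening'])
snap('scene','c7');snap('side','s7')
z=lambda n,b,f: cv2.resize(cv2.imread(f'pics/{n}.png')[b[0]:b[1],b[2]:b[3]],None,fx=f,fy=f,interpolation=cv2.INTER_CUBIC)
cv2.imwrite('pics/w7z.png',z('w7',(100,220,200,350),5))
cv2.imwrite('pics/s7z.png',z('s7',(200,320,200,350),5))
cv2.imwrite('pics/c7z.png',z('c7',(130,250,285,415),5))"
```

```text
time_s: 11.05
eef_pos: [0.4116, 0.2916, 0.0798]
eef_rot: [-0.0, 0.999, -0.043, 0.0]
wrist_force: [-0.7, -0.5, -3.2]
opening: 0.571
time_s: 11.85
eef_pos: [0.4113, 0.2915, 0.0714]
eef_rot: [-0.0, 0.999, -0.043, 0.0]
wrist_force: [0.1, -0.3, -2.4]
opening: 0.577
11.85 [0.41132627 0.2915232  0.07141004] [-6.81921912e-05  9.99072051e-01 -4.30699333e-02  1.15996562e-04] 0.576633201256042
```

View pics/w7z.png

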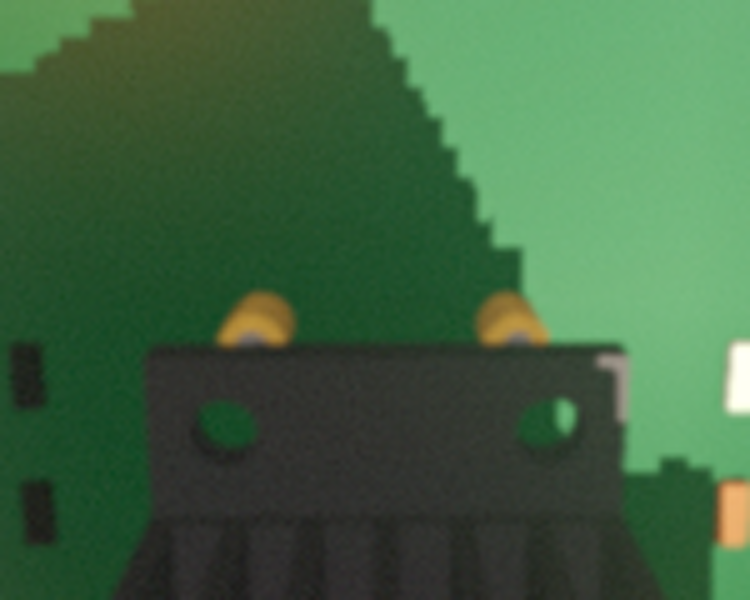

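View pics/s7z.png

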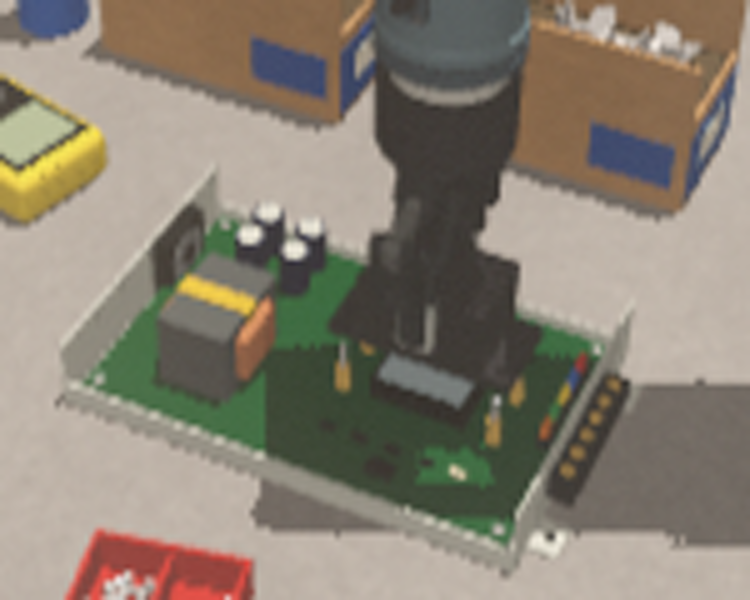

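View pics/c7z.png

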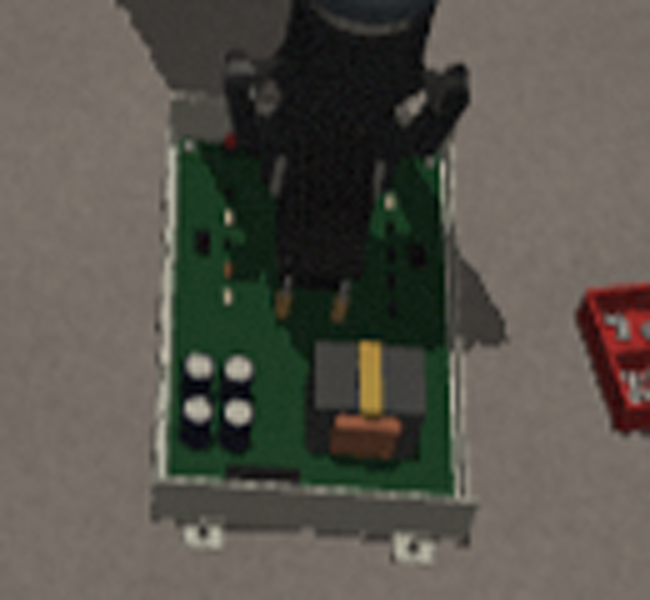

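Run:
```python
from h import *
c,o=load("w7")
Rt=rot(o["eef_rot"]).as_matrix()
p=onplane(c,np.array([(251,340),(517,340)])/5+[200,100],.045,o)
print(((p-o["eef_pos"])@Rt).round(4))
# side & scene: measured visible tips on z=.045, in tool frame
for n,l,off in [("s7",[(343,347),(495,402)],(200,200)),("c7",[(286,283),(344,286)],(285,130))]:
    c,o=load(n); p=onplane(c,np.array(l)/5+off,.045); print(n,p.round(4).tolist(),((p-o["eef_pos"])@Rt).round(4).tolist())
```

```text
[[ 0.0515 -0.0154  0.0264]
 [ 0.0515  0.0157  0.0264]]
s7 [[0.4569, 0.3085, 0.045], [0.364, 0.3172, 0.045]] [[0.044, -0.0209, 0.0264], [-0.0494, -0.0215, 0.0264]]
c7 [[0.4618, 0.2702, 0.045], [0.4641, 0.3043, 0.045]] [[0.0522, 0.0169, 0.0264], [0.0515, -0.0173, 0.0264]]
```

```bash
python3 -c "
import cv2
a=cv2.imread('pics/side0.png')
cv2.imwrite('pics/s0z.png',cv2.resize(a[245:305,240:335],None,fx=8,fy=8,interpolation=cv2.INTER_CUBIC))"
```

```text
(no output)
```

View pics/s0z.png

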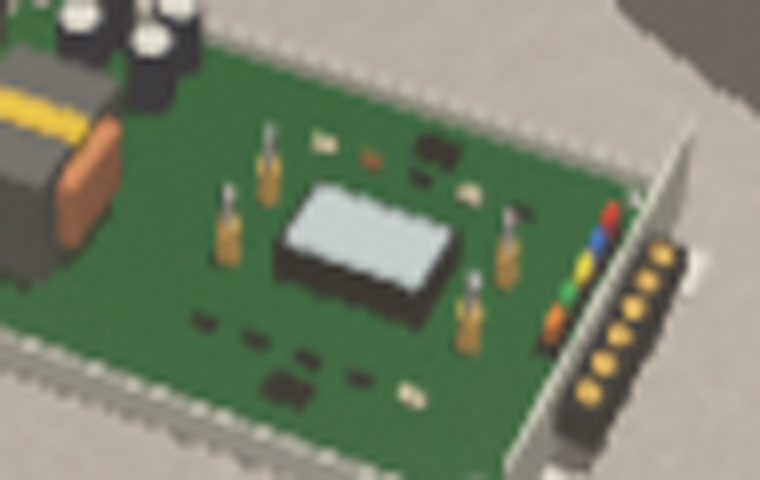

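```bash
python3 -m inch '[{"delta_pos":[0,0,0.1],"rotation":[0,0,0]},{"delta_pos":[0,0,0.1],"rotation":[0,0,0]},{"delta_pos":[0,0,0.1],"rotation":[0,0,0]},{"delta_pos":[0,0,0],"rotation":[0,0,0]},{"delta_pos":[0,0,0],"rotation":[0,0,0]},{"delta_pos":[0,0,0],"rotation":[0,0,0]},{"delta_pos":[0,0,0],"rotation":[0,0,0]},{"delta_pos":[0,0,0],"rotation":[0,0,0]}]'
```

```text
time_s: 12.8
eef_pos: [0.4112, 0.2915, 0.0683]
eef_rot: [-0.0, 0.999, -0.043, 0.0]
wrist_force: [0.0, -0.5, -3.6]
opening: 0.574
```

Run:
```python
from h import *
c,o=snap("side","s8"); _,_=snap("wrist","w8")
o=load("w8")[1]
p=onplane(c,np.array([(229,188),(270,128),(510,211),(474,277)])/8+[240,245],.045); print(p.round(4),p.mean(0))
print(o["time_s"],o["eef_pos"],rot(o["eef_rot"]).as_matrix()[:,2],o["dq"].round(4))
# predicted sink base corners in side view
Rt=rot(o["eef_rot"]).as_matrix()
P=[o["eef_pos"]+Rt@[x,y,.0131] for x,y in [(.055,-.0245),(-.055,-.0245),(.055,.0255),(-.055,.0255)]]
uv=proj(c,P); a=cv2.resize(cv2.imread("pics/s8.png")[240:300,235:330],None,fx=8,fy=8,interpolation=cv2.INTER_CUBIC)
for u in uv: cv2.circle(a,tuple(int(t) for t in (u-[235,240])*8+4),3,(0,0,255),-1)
cv2.imwrite("pics/s8z.png",a)
w=cv2.imread("pics/w8.png"); cv2.imwrite("pics/w8z.png",cv2.resize(w[100:220,200:350],None,fx=4,fy=4,interpolation=cv2.INTER_CUBIC))
```

```text
[[0.4582 0.3052 0.045 ]
 [0.4555 0.271  0.045 ]
 [0.362  0.279  0.045 ]
 [0.3642 0.3141 0.045 ]] [0.4099601  0.29231253 0.045     ]
12.85 [0.4112397  0.29146505 0.06832118] [ 4.41972809e-05 -1.41771923e-06 -9.99999999e-01] [-0.0005  0.0023 -0.0002 -0.0014 -0.0001  0.0023]
```

View pics/s8z.png

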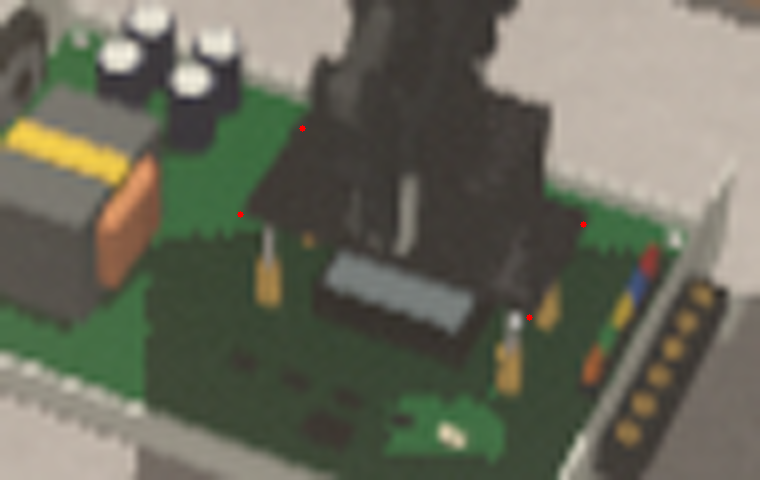

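View pics/w8z.png

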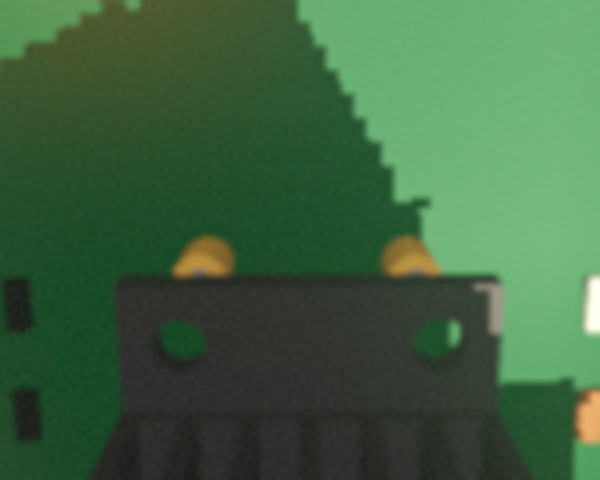

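```bash
python3 -c "
from bench import *
o=get_obs(); print(o['time_s'],o['eef_pos'],o['opening'],o['wrist_force']); print(hand_in())"
```

```text
12.9 [0.41127201 0.29147376 0.06833721] 0.5815651170260021 [-0.44381365  0.59946239 -3.01503138]
the job is handed in; nothing more can be done
None
```

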